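# Brace the drying-capsule jar and unscrew its cap

## Task

Slide the blue lock of the jar stand fully home so that it braces the square jar of drying capsules, then unscrew the jar's tight white cap counter-clockwise, about a fifth of a turn, until its threads let go. Lift the cap straight off without lifting the jar out of its stand, and finish while still holding it, level and still, centred just above the jar with one to five centimetres of clear air between it and the red seal; leave the lock home and everything else on the table where it is.

Things in the scene. Friction and masses are not known exactly. Their poses are not given: they have to be found in the camera images.
- stand: grey stand fixed on the table, base plate 125 x 226 x 12. Origin on the table surface, below the middle of the jar's round well (its low wall is 87 across, its top 18 above the table). The stand's y axis is the direction in which the lock slides home; z up
- lock_grip (a point): centre of the upright blue grip of the sliding lock: 16 along the stand's x, 22 along its y, 42 tall (its top 76 above the table, its foot on the blue bar 35 above the table). It lies at x = -34 in the stand's frame; with the lock at 0 it lies at y = -141, fully home at y = -75
- lock (a joint): travel of the blue lock along the stand's +y in m: 0 = fully back, 0.066 = fully home at its end stop. It needs about 5 N and stays where it is left, though the turning jar may drag it back by a few mm, which does no harm. Home, its bar lies along the flat -x side of the jar and keeps it from turning; away from home the jar just turns round with its cap
- jar: loose amber jar, square body 54 x 54 x 56 tall, standing in the stand's round well on the 12 thick plate; 0.3 to 0.5 kg. Origin in the middle of its underside, z up along its axis. Its round neck is 37 across, its top 84 above the underside. Braced by the lock, the jar still has up to 6 degrees of play
- seal (a joint): rise in m of the springy red sealing disc (30 across) on the jar's mouth, 0 = pressed down by the tight cap (disc top 88 above the jar's underside), 0.006 = cap off (94 above it). It pushes the cap up with 7 to 10 N; it reads about 0.002 to 0.006 once the thread has let go
- cap_center (a point): centre (half-way up) of the loose round white screw cap, 54 across, 31 tall, 50 g, ribbed. Screwed tight, it lies on the jar's axis 80.5 above the jar's underside (92.5 above the table), the cap's x axis along the jar's x. The cap is 23 deep inside: its lower edge is clear of the raised red disc after a lift of 29. The jar's shoulder lies 9 below that edge
- cap_dot (a point): small red dot on the cap's top, 20 out along the cap's x axis; it shows how far the cap has turned. Counter-clockwise from above unscrews, with about 0.25 (up to 0.4) N m; the thread lets go after 0.96 rad relative to the jar, having raised the cap 2 mm; a stop ends the turn at 1.55 rad, so turn the hand 1.3 to 1.4 rad (jar play included). Then the cap lifts straight up
- tray_orange: bystander, leave alone: the upper orange one of two stacked plastic battery trays, 110 x 160 x 28; origin under its centre
- tray_brown: bystander, leave alone: the lower brown battery tray, 110 x 160 x 28; origin under its centre
- vase: bystander, leave alone: blue ceramic vase, 165 tall, 104 across; origin under its centre
- clock: bystander, leave alone: small black bedside clock with round face, 45 x 100 x 75; origin under its centre
- case: bystander, leave alone: dark green spectacle case, 65 x 160 x 36; origin under its centre
- mug: bystander, leave alone: empty white mug, 90 tall, 80 across; origin under its centre
- book: bystander, leave alone: closed book lying flat, 200 x 135 x 24; origin under its centre
Not all that is in view belongs to the job. Leave any black, brown or pink look-alike of the part that bears cap_center alone.

How it is judged:
By the outcome, as a careful person would: the job done as asked, in the order asked, and still so for the second after the job is handed in, while the arm keeps its last pose, push and grip.
It also fails if it takes over 48 s, if anything falls off the work surface, if the arm or the gripper's body presses on something with over 40 N, if the wrist force passes 120 N, or if a joint passes its speed limit or range.

## Robot

A 6-joint arm with a two-finger parallel gripper is mounted at the origin on the work surface. World frame = base frame: x ahead of the robot, y to its left, z up, the work surface at z = 0. Lengths are in m, angles in rad, forces in N, time in s.
With the tool pointing down it reaches from about 0.375 to 0.9 m from the base axis. Payload 3.1 kg.
Tool frame: the origin (TCP) lies on the centre line of the jaws, within the pads' length; the fingertips stand 19 mm ahead of it and the grasp point (between the pads) is the TCP; z points along the fingers, y is the direction in which the jaws open and shut (so a half turn about z gives the same grasp; the last joint's range is limited). The gripper opens to 85 mm and grips with 20 to 120 N. Pads are 22 mm wide; open, the fingers measure 114 mm over their backs; the gripper's body (76 mm by 85 mm) begins 54 mm behind the grasp point. The pads swing forward as they close: fully open they stand 13 mm farther back than shut.
Start: joints at [1.129, 0.527, 1.433, -0, 1.181, -0.178], TCP at [0.162, 0.604, 0.25] pointing down, gripper open.
Joint ranges: [-3.08, 3.08], [-0.75, 2.2], [0.22, 2.44], [-1.43, 4.57], [0, 2.65], [-2.85, 2.85]. Speed limits (rad/s): [2.79, 2.79, 3.14, 3.14, 3.14, 3.14].

## Interface

Orientations are given as a unit quaternion [x, y, z, w].
In Python, from station import manip, imaging, workorder gives the robot as it stands.
- The arm moves only by the shell command python3 -m creep 'ROWS' [FORCE]. ROWS is a JSON object of lists of equal length, an entry for each row: "claw": the finger opening in cm, from 0 to 8.54; "dp": the shift along the tool's x, y, z in cm, a list of three; "roll": the turn about the tool's z in rad. In form: {"claw": [claw, ...], "dp": [[dx, dy, dz], ...], "roll": [roll, ...]}. A call has 1 to 12 rows; each row is the pose to reach, as a shift and turn from the pose commanded when the call began, along the tool's axes at that moment; what a row does not reach only later rows make up. A row lasts 1/10 s, in which the tool goes at most 50 mm and 8.59 degrees, less where a joint would pass 70% of its speed; a pose out of reach is approached as far as the arm can. A call with a gripper value outside its range is refused whole. The fingers move at their own pace and stop on an object; FORCE is the grip in N (left out, the last holds). Time passes only in rows, so rows that repeat a pose let the fingers close. It gives the time, the measured TCP pose, the force and the opening at its end, in the units of the state.
- manip.sense(): the state, without advancing time (a new reading comes with each control period).
- imaging.snapshot(name): name is "scene" or "top" or "wrist"; returns a dict with "image" (400x640x3 uint8, red, green, blue), "z_map" (400x640 float32, m along the optical axis (not along the pixel's ray), 0 where there is no reading), "vfov" (degrees; the focal length in pixels is half the picture's height over the tangent of half this angle, whatever the lens; pixels are square), "cx", "cy" (the principal point, pixels), "R" (3x3) and "t" (3): a world point X has camera coordinates R X + t. Camera axes: x right, y down, z forward; pixel columns grow to the right and rows downward; lengths in m; the calibration is good to about 2 mm. A picture is of the moment at which its call begins.
- workorder.sign_off(): hands the job in, once; it reports no verdict.
The state is a dict: "t": time; "q": joint angles; "qd": joint speeds; "tau": joint torques, N m; "tcp_pos": TCP position; "tool_rot": TCP orientation; "force": force on the tool from outside, world axes, zero at the start; "ft_torque": the same for the moment, N m; "finger_gap": opening from 0.0 (shut) to 1.0 (fully open).
Only numpy, scipy, OpenCV 4.12 (cv2) and the standard library are available. Lean on these libraries where they do the work, as an engineer would, in place of code of your own. Each camera call takes 0.05 s, during which the arm holds its last target.

## Working session

There is one attempt and no reset: what is moved stays moved. The work goes in short steps, Python scripts to look and compute and a shell command to move; the robot and the scene stay as the last step left them, time stands still between calls to the robot, and variables do not carry over. Pictures are saved under pics/ and viewed, and the job is handed in when it is done.

```bash
mkdir -p pics; cat > h.py <<'E'
import numpy as np, cv2
from station import manip, imaging, workorder
def snap(n,name):
    s=imaging.snapshot(n); cv2.imwrite(f'pics/{name}.png',cv2.cvtColor(s['image'],cv2.COLOR_RGB2BGR)); np.savez(f'pics/{name}.npz',**s); return s
def load(name): return dict(np.load(f'pics/{name}.npz'))
def f(s): return s['image'].shape[0]/2/np.tan(np.radians(float(s['vfov']))/2)
def ray(s,u,v,z):
    d=np.array([(u-s['cx'])/f(s),(v-s['cy'])/f(s),1.]); R=s['R'];c=-R.T@s['t'];w=R.T@d
    return c+w*(z-c[2])/w[2]
def proj(s,X):
    c=s['R']@np.array(X)+s['t']; return c[:2]/c[2]*f(s)+[float(s['cx']),float(s['cy'])]
def pt(s,u,v):
    z=s['z_map'][int(v),int(u)]; d=np.array([(u-s['cx'])/f(s),(v-s['cy'])/f(s),1.])*z
    return s['R'].T@(d-s['t'])
E
python3 - <<'E'
from h import *
for n in ['scene','top','wrist']: s=snap(n,n+'0'); print(n,s['vfov'],s['cx'],s['cy'],(-s['R'].T@s['t']).round(3))
print(manip.sense())
E
ls
```

```text
scene 42.02714385867055 321.94131387848904 190.7791425230283 [1.251 0.713 0.986]
top 47.61125526032423 319.53018273194954 212.4673942229072 [0.417 0.044 1.393]
wrist 65.57293722142839 323.2098216354461 200.80951499614804 [0.085 0.624 0.373]
{'t': 0.15, 'q': array([ 1.12952388e+00,  5.28239983e-01,  1.43362779e+00,  2.32589908e-06,
        1.18140214e+00, -1.78494881e-01]), 'qd': array([-5.02642981e-04, -2.59695395e-03, -3.75372922e-03, -2.98504056e-05,
        5.34789553e-04, -2.19656495e-04]), 'tau': array([ 8.66699374e-04, -4.42744589e+01, -1.78276670e+01, -2.11540000e-04,
        5.57830062e-03,  8.65142198e-06]), 'tcp_pos': array([0.16209169, 0.60306993, 0.24955986]), 'tool_rot': array([ 1.31011473e-01,  9.91380497e-01, -7.98355913e-04, -2.56762263e-04]), 'force': array([-0.45178209,  0.09728688,  0.55941448]), 'ft_torque': array([ 0.03548925,  0.00987054, -0.03744839]), 'finger_gap': 1.001105534261591}
h.py
pics
```

View pics/scene0.png

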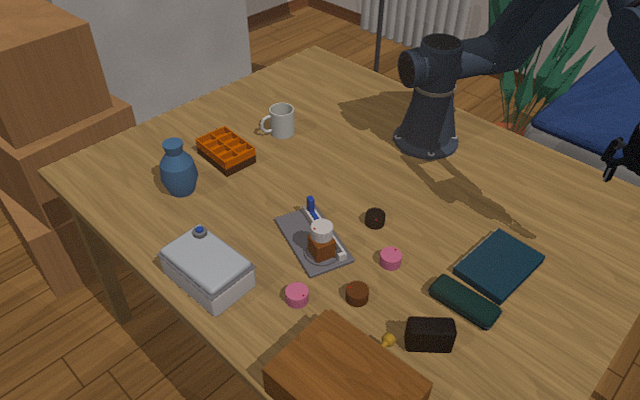

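View pics/top0.png

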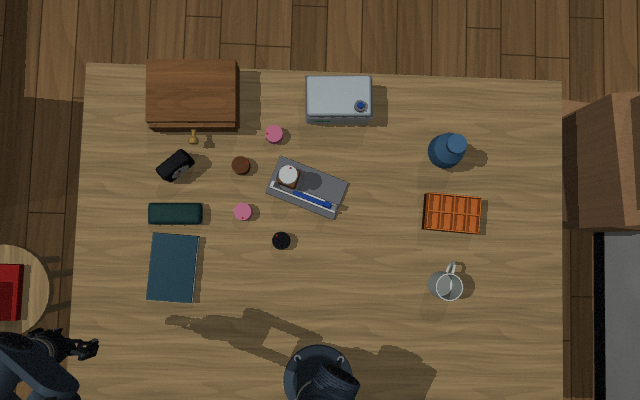

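View pics/wrist0.png

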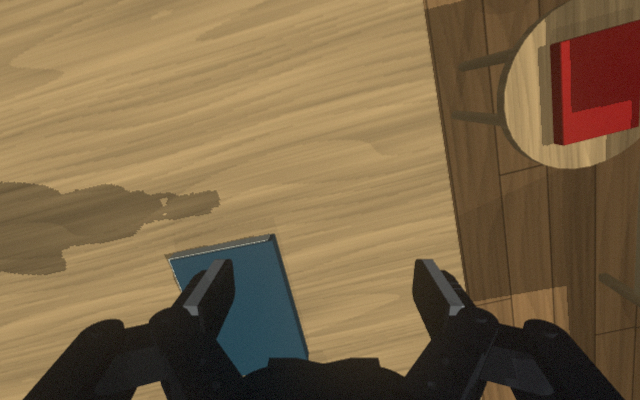

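The white cap sits on the amber jar in the grey stand at top (288,176). The pink caps (274,134 and 243,212), the brown one (241,166) and the black one (281,240) stand loose on the table, so they are the look-alikes. I'll confirm in an enlarged crop.

```bash
python3 - <<'E'
from h import *
t=cv2.imread('pics/top0.png')[145:230,225:365]; s=cv2.imread('pics/scene0.png')[180:290,260:420]
a=cv2.resize(t,None,fx=5,fy=5,interpolation=2)
b=cv2.resize(s,None,fx=4,fy=4,interpolation=2)
cv2.imwrite('pics/c1.png',a);cv2.imwrite('pics/c2.png',b)
s=load('top0'); im=s['image'].astype(int)
hsv=cv2.cvtColor(s['image'],cv2.COLOR_RGB2HSV)
def comp(m,name):
    n,l,st,ce=cv2.connectedComponentsWithStats(m.astype(np.uint8))
    for i in range(1,n):
        if st[i,4]>15 and 255<ce[i][0]<360 and 145<ce[i][1]<225: print(name,st[i],ce[i].round(1), pt(s,*ce[i]).round(4))
comp((hsv[...,0]>105)&(hsv[...,0]<125)&(hsv[...,1]>150),'blue')
comp((hsv[...,1]<60)&(hsv[...,2]>170),'white')
comp((hsv[...,1]<60)&(hsv[...,2]<140)&(hsv[...,2]>60),'grey')
E
```

```text
blue [293 191  39  18 170] [312.7 199.2] [0.5398 0.0315 0.0404]
white [279 166  18  17 244] [287.6 174.2] [0.6029 0.1059 0.1088]
white [270 181   7   8  17] [272.5 184.4] [0.581  0.1537 0.0345]
white [304 192  21   9  29] [313.7 196.3] [0.5497 0.0285 0.0311]
white [295 196  17   8  21] [303.1 199.3] [0.5393 0.0603 0.0315]
grey [ 266  156   82   64 2138] [309.7 187.4] [0.5783 0.0416 0.0143]
grey [284 175  14  10  23] [291.9 181.3] [0.5828 0.093  0.1077]
```

View pics/c1.png

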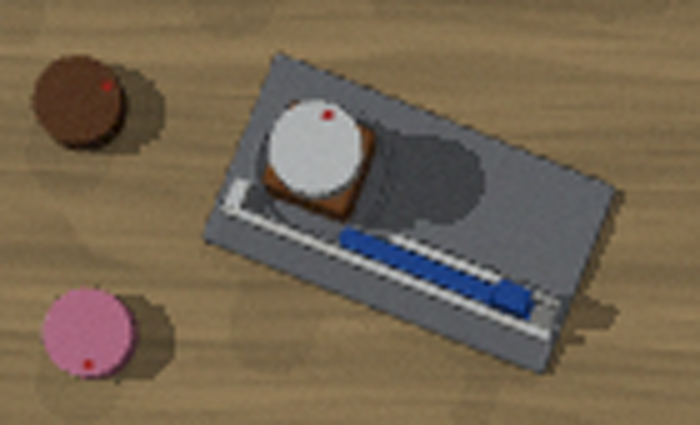

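View pics/c2.png

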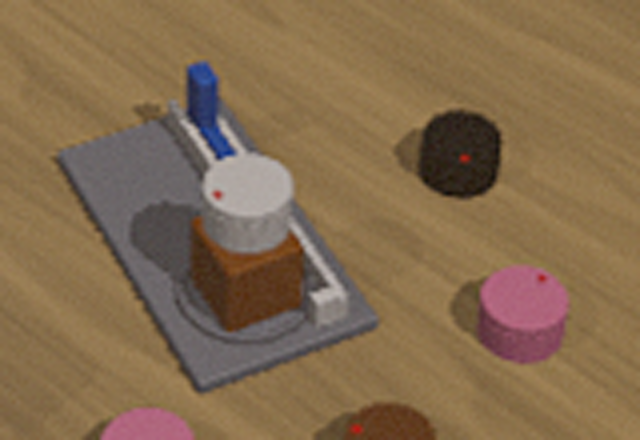

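The enlarged crop confirms it: the white cap is on the amber jar, with its red dot at crop (327,115). The blue grip is at crop (512,300), which means the lock is back. Now I'll measure.

```bash
python3 - <<'E'
from h import *
def cen(n):
    s=load(n); hsv=cv2.cvtColor(s['image'],cv2.COLOR_RGB2HSV); H,S,V=cv2.split(hsv)
    return s,H,S,V
s,H,S,V=cen('top0')
C=[(280.6,156),(348.4,183),(334,219.4),(266,192.6)]
P=[ray(s,*c,0.012)[:2] for c in C]; print(np.round(P,4))
for a,b in ((1,0),(2,3),(2,1),(3,0)):
    d=P[b]-P[a] if True else 0; print(np.linalg.norm(d).round(4),np.degrees(np.arctan2(d[1],d[0])).round(2))
print('plate centre',np.mean(P,0))
m=((S<60)&(V>150)).astype(np.uint8); m[:165]=0;m[184:]=0;m[:,:278]=0;m[:,299:]=0
c,_=cv2.findContours(m,0,1); c=max(c,key=cv2.contourArea); (u,v),r=cv2.minEnclosingCircle(c); print(u,v,r,'cap top',ray(s,u,v,.108), 'r m',r/f(s)*1.285)
# depth-based: cap top points
Z=s['z_map']; pts=[]
g=[]
for v in range(150,225):
  for u in range(260,352):
    p=pt(s,u,v)
    if Z[v,u]>0 and p[2]>.1: pts.append(p)
    if Z[v,u]>0 and .068<p[2]<.085 and S[v,u]>150 and u>315: g.append((u,v))
pts=np.array(pts); print('cap depth',len(pts),pts.mean(0),(pts[:,:2].max(0)+pts[:,:2].min(0))/2)
g=np.array(g); 
if len(g): print('grip px',len(g),g.mean(0),ray(s,*g.mean(0),.076))
s2,H,S,V=cen('scene0')
for (u,v) in [(260+202/4,180+70/4)]: print('scene grip top',ray(s2,u,v,.076))
print('scene cap top',ray(s2,260+248/4,180+186/4,.108))
E
```

```text
[[ 0.6723  0.1338]
 [ 0.596  -0.0769]
 [ 0.4827 -0.0358]
 [ 0.558   0.1743]]
0.2241 70.1
0.2231 70.29
0.1205 -19.93
0.1212 -19.47
plate centre [0.57724726 0.04886255]
287.6290283203125 174.01612854003906 9.130473136901855 cap top [0.60340691 0.10577685 0.108     ] r m 0.025880476815456747
cap depth 281 [0.6029684  0.1054301  0.10800304] [0.60342796 0.10498934]
grip px 39 [326.74358974 204.15384615] [ 0.52351131 -0.00962497  0.076     ]
scene grip top [ 0.52348565 -0.00717561  0.076     ]
scene cap top [0.60407058 0.11082    0.108     ]
```

```bash
python3 -m creep '{"claw":[8.5,8.5,8.5,8.5,8.5,8.5,8.5,8.5,8.5,8.5,8.5,8.5],"dp":[[-4,-4,0],[-8,-8,0],[-12,-12,0],[-16,-16,0],[-20,-20,0],[-24,-24,0],[-28,-28,0],[-32,-32,0],[-36,-35,0],[-40,-39,0],[-44,-43,0],[-48,-47,0]],"roll":[0.1,0.2,0.3,0.45,0.6,0.75,0.9,1.05,1.2,1.35,1.5,1.65]}'
python3 - <<'E'
from h import *
print(manip.sense())
E
```

```text
t: 1.35
tcp_pos: [0.468, 0.085, 0.2503]
tool_rot: [0.819, 0.574, 0.0, -0.0]
force: [0.2, 1.0, -0.7]
finger_gap: 0.997
{'t': 1.35, 'q': array([-5.60214099e-02,  3.27553199e-01,  1.79658198e+00,  2.26632893e-04,
        1.01735473e+00,  2.92431223e-01]), 'qd': array([-0.93644205,  0.20456235, -0.34926072,  0.00353058,  0.13072854,
        0.55295479]), 'tau': array([  2.69281648, -33.86377931, -13.65910202,  -0.15127835,
         0.08510277,  -0.38804071]), 'tcp_pos': array([0.4679821 , 0.08498356, 0.25031366]), 'tool_rot': array([ 8.19010311e-01,  5.73778789e-01,  1.00009273e-04, -4.39425808e-05]), 'force': array([ 0.17426033,  0.97594297, -0.68171281]), 'ft_torque': array([ 0.03998468, -0.00807818,  0.02561504]), 'finger_gap': 0.9968618857904786}
```

```bash
python3 -m creep '{"claw":[8.5,8.5,8.5],"dp":[[0,0,0],[0,0,0],[0,0,0]],"roll":[0,0,0]}'
python3 - <<'E'
from h import *
s=snap('wrist','w1'); st=manip.sense(); print(st['tcp_pos'],st['tool_rot'],st['q'])
E
```

```text
t: 1.65
tcp_pos: [0.4662, 0.0876, 0.25]
tool_rot: [0.817, 0.577, -0.001, -0.001]
force: [0.2, -0.3, -0.7]
finger_gap: 0.991
[0.4661013  0.08801537 0.25005704] [ 8.16534083e-01  5.77296729e-01 -5.07536698e-04 -5.65711571e-04] [-4.97235515e-02  3.26758152e-01  1.79886816e+00  3.10032891e-04
  1.01746333e+00  2.90080966e-01]
```

View pics/w1.png

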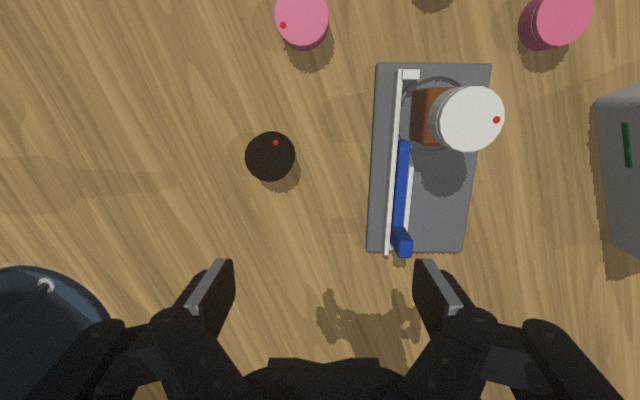

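The wrist view shows the blue grip at (403,243) and the cap top at (471,119). The black look-alike is at (270,156), well clear of both.

```bash
cat >> h.py <<'E'
def tool():
    from scipy.spatial.transform import Rotation as R
    st=manip.sense(); return st['tcp_pos'],R.from_quat(st['tool_rot']).as_matrix()
def delta(X):
    p,R=tool(); return (R.T@(np.array(X)-p)*100).round(2)
E
python3 - <<'E'
from h import *
s=load('w1'); H,S,V=cv2.split(cv2.cvtColor(s['image'],cv2.COLOR_RGB2HSV))
Zw=np.zeros((400,640))
pts=np.array([[pt(s,u,v) if s['z_map'][v,u]>0 else (0,0,0) for u in range(340,520)] for v in range(50,270)])
m=np.zeros((400,640),np.uint8); m[50:270,340:520]=(pts[...,2]>.102)
c=max(cv2.findContours(m,0,1)[0],key=cv2.contourArea); (u,v),r=cv2.minEnclosingCircle(c); print('cap',u,v,r,ray(s,u,v,.108))
P=pts[pts[...,2]>.102]; print('cap depth mid',(P.max(0)+P.min(0))/2,P.max(0)-P.min(0))
blue=(H[50:270,340:520]>105)&(H[50:270,340:520]<130)&(S[50:270,340:520]>150)
g=pts[blue&(pts[...,2]>.072)]; print('grip',len(g),(g.max(0)+g.min(0))/2,g.mean(0))
r=cv2.minAreaRect(g[:,:2].astype(np.float32)*1000); print(r)
gr=pts[(pts[...,2]>.008)&(pts[...,2]<.016)]; print('plate',cv2.minAreaRect(gr[:,:2].astype(np.float32)*1000))
red=((H<8)|(H>172))&(S>150)&(V>120); red[:, :485]=0; red[:,510:]=0; red[:105]=0;red[135:]=0
ys,xs=np.where(red); print('dot',len(xs),xs.mean(),ys.mean(),ray(s,xs.mean(),ys.mean(),.108))
E
```

```text
cap 471.0 118.5 36.10065460205078 [0.6022742  0.10759547 0.108     ]
cap depth mid [0.56849785 0.10496012 0.1800072 ] [0.1223421  0.05644865 0.15599205]
grip 237 [ 0.52351228 -0.00838672  0.07457756] [ 0.52342296 -0.00789192  0.07514641]
((523.486083984375, -8.234801292419434), (21.51872444152832, 13.81214714050293), 68.8810806274414)
plate ((578.5433349609375, 52.536048889160156), (225.8483428955078, 124.947998046875), 69.96300506591797)
dot 30 496.0 119.5 [0.62156695 0.09986975 0.108     ]
```

```bash
python3 - <<'E'
from h import *
print(delta([.5234,-.0083,.15]),delta([.5234,-.0083,.063]))
E
```

```text
[-7.17  8.63  9.99] [-7.17  8.64 18.69]
```

```bash
python3 -m creep '{"claw":[5,5,5,5,5,5,5,5,5,5,5],"dp":[[-2,2.5,1],[-4,5,3],[-6,7.5,6],[-7.2,8.6,9],[-7.2,8.6,11],[-7.2,8.6,13],[-7.2,8.6,15],[-7.2,8.6,17],[-7.2,8.6,18.5],[-7.2,8.6,18.5],[-7.2,8.6,18.5]],"roll":[0,0,0,0,0,0,0,0,0,0,0]}'
python3 - <<'E'
from h import *
print(delta([.5234,-.0083,.063])); snap('wrist','w2')
E
```

```text
t: 2.8
tcp_pos: [0.5239, -0.0084, 0.0655]
tool_rot: [0.816, 0.577, -0.0, -0.0]
force: [0.1, -0.2, 0.2]
finger_gap: 0.584
[-0.01 -0.05  0.25]
```

View pics/w2.png

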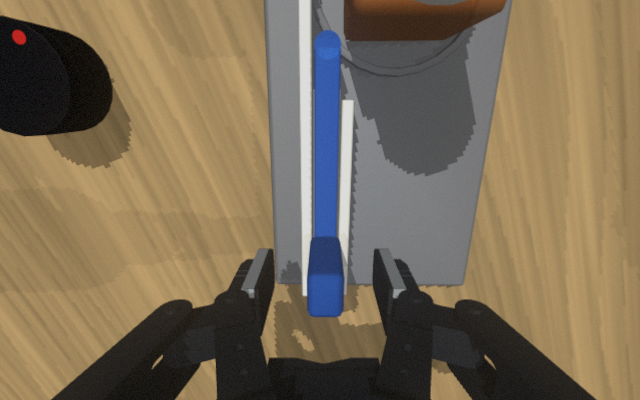

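The grip at (325,275) is centred between the pads, so I'll close.

```bash
python3 -m creep '{"claw":[1,0.5,0.5,0.5,0.5],"dp":[[0,0,0.2],[0,0,0.2],[0,0,0.2],[0,0,0.2],[0,0,0.2]],"roll":[0,0,0,0,0]}' 35
python3 -m creep '{"claw":[0.5,0.5,0.5,0.5,0.5,0.5,0.5,0.5],"dp":[[0.6,0,0],[1.4,0,0],[2.2,0,0],[3,0,0],[3.8,0,0],[4.4,0,0],[5,0,0],[5,0,0]],"roll":[0,0,0,0,0,0,0,0]}'
```

```text
t: 3.35
tcp_pos: [0.5242, -0.0096, 0.064]
tool_rot: [0.817, 0.576, 0.0, 0.0]
force: [-1.8, 1.5, 5.6]
finger_gap: 0.185
t: 4.15
tcp_pos: [0.5413, 0.0372, 0.064]
tool_rot: [0.817, 0.576, 0.0, 0.0]
force: [-1.5, -1.8, 5.6]
finger_gap: 0.179
```

```bash
python3 -m creep '{"claw":[0.5,0.5,0.5,0.5,0.5],"dp":[[0.3,0,0],[0.6,0,0],[0.8,0,0],[0.8,0,0],[0.8,0,0]],"roll":[0,0,0,0,0]}'
python3 -m creep '{"claw":[0.5,0.5,0.5,0.5],"dp":[[0.1,0,0],[0.2,0,0],[0.3,0,0],[0.3,0,0]],"roll":[0,0,0,0]}'
python3 -m creep '{"claw":[0.5,0.5,0.5],"dp":[[0.1,0,0],[0.2,0,0],[0.2,0,0]],"roll":[0,0,0]}'
```

```text
t: 4.65
tcp_pos: [0.5438, 0.044, 0.064]
tool_rot: [0.817, 0.576, -0.0, 0.001]
force: [-2.2, -3.0, 6.3]
finger_gap: 0.178
t: 5.05
tcp_pos: [0.5447, 0.0466, 0.064]
tool_rot: [0.817, 0.576, -0.0, 0.001]
force: [-1.7, -3.8, 5.7]
finger_gap: 0.187
t: 5.35
tcp_pos: [0.5451, 0.0477, 0.064]
tool_rot: [0.817, 0.577, -0.001, 0.001]
force: [-2.7, -7.2, 7.5]
finger_gap: 0.182
```

```bash
python3 -m creep '{"claw":[0.5,0.5,0.5],"dp":[[0.1,0,0],[0.2,0,0],[0.2,0,0]],"roll":[0,0,0]}'
python3 -m creep '{"claw":[0.5,0.5,0.5],"dp":[[0.1,0,0],[0.2,0,0],[0.2,0,0]],"roll":[0,0,0]}'
python3 - <<'E'
from h import *
snap('scene','s2');snap('wrist','w3')
cv2.imwrite('pics/c3.png',cv2.resize(cv2.imread('pics/s2.png')[170:290,260:380],None,fx=5,fy=5,interpolation=2))
E
```

```text
t: 5.65
tcp_pos: [0.5451, 0.0478, 0.064]
tool_rot: [0.817, 0.577, -0.002, 0.001]
force: [-5.7, -15.1, 8.4]
finger_gap: 0.181
t: 5.95
tcp_pos: [0.5451, 0.048, 0.064]
tool_rot: [0.817, 0.577, -0.004, 0.002]
force: [-6.9, -21.8, 8.6]
finger_gap: 0.179
```

View pics/c3.png

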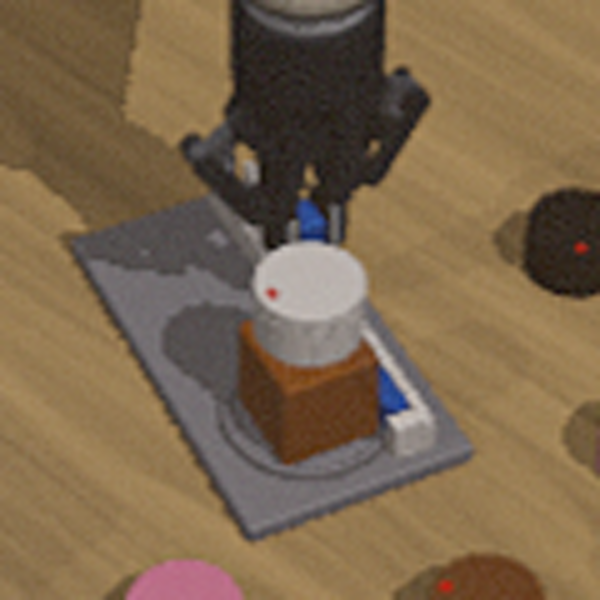

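View pics/w3.png

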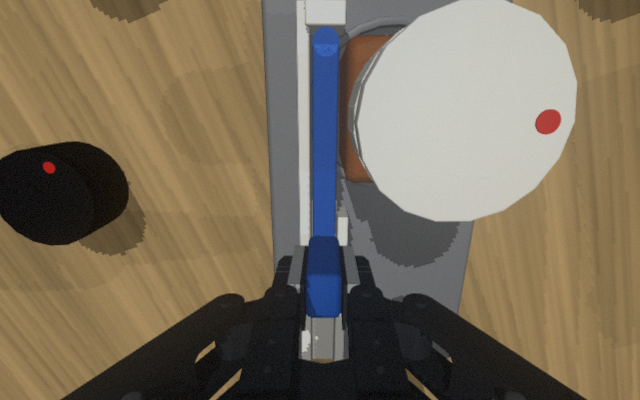

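The lock is against its end stop: the position has stalled, push is at 22 N, and the bar tip touches the white block at wrist (325,28). I'll unload, release and rise.

```bash
python3 -m creep '{"claw":[0.5,4,4,4,4,4,4,4,4,4],"dp":[[-0.4,0,0],[-0.4,0,0],[-0.4,0,0],[-0.4,0,0],[-0.4,0,-2],[-0.6,0,-5],[-1,0,-8],[-1.5,0,-11],[-2,0,-13],[-2,0,-13]],"roll":[0,0,0,0,0,0,0,0,0,0]}'
python3 -m creep '{"claw":[8.5,8.5,8.5,8.5],"dp":[[0,0,0],[0,0,0],[0,0,0],[0,0,0]],"roll":[0,0,0,0]}'
python3 - <<'E'
from h import *
s=snap('wrist','w4'); H,S,V=cv2.split(cv2.cvtColor(s['image'],cv2.COLOR_RGB2HSV))
z=s['z_map'];uu,vv=np.meshgrid(np.arange(640),np.arange(400)); d=np.stack([(uu-s['cx'])/f(s)*z,(vv-s['cy'])/f(s)*z,z],-1)
W=(d-s['t'])@s['R']
near=np.hypot(W[...,0]-.603,W[...,1]-.106)<.045
m=(near&(W[...,2]>.104)&(W[...,2]<.112)).astype(np.uint8)
c=max(cv2.findContours(m,0,1)[0],key=cv2.contourArea); (u,v),r=cv2.minEnclosingCircle(c); X=ray(s,u,v,.108); print('cap',u,v,r,X)
P=W[m>0]; print(P.mean(0),P[:,:2].max(0)-P[:,:2].min(0),(P[:,:2].max(0)+P[:,:2].min(0))/2)
red=((H<8)|(H>172))&(S>150)&(V>120)&(m>0); D=ray(s,uu[red].mean(),vv[red].mean(),.108); print('dot',D,np.degrees(np.arctan2(*(D-X)[1::-1])))
b=(H>105)&(H<130)&(S>150)&(W[...,2]>.072)&(W[...,2]<.08); G=W[b]; print('grip',(G.max(0)+G.min(0))/2)
print(manip.sense()['q'],delta([X[0],X[1],.095]))
E
```

```text
t: 7.05
tcp_pos: [0.5418, 0.0345, 0.196]
tool_rot: [0.817, 0.577, 0.002, 0.002]
force: [0.4, 0.1, -1.0]
finger_gap: 0.467
t: 7.45
tcp_pos: [0.5394, 0.0348, 0.1922]
tool_rot: [0.817, 0.577, -0.001, -0.001]
force: [-0.1, 1.1, -0.0]
finger_gap: 0.993
cap 382.0 82.0 46.14118576049805 [0.60367646 0.10719666 0.108     ]
[0.6031851  0.10734375 0.1078221 ] [0.05355082 0.05320759] [0.60296416 0.10654962]
dot [0.62182065 0.09986585 0.108     ] -22.000214577509997
grip [0.54466664 0.04812315 0.07518406]
[-1.42503420e-01  4.94110158e-01  1.70202231e+00 -7.07730387e-06
  9.47306281e-01  1.99309532e-01] [8.98 3.63 9.73]
```

View pics/w4.png

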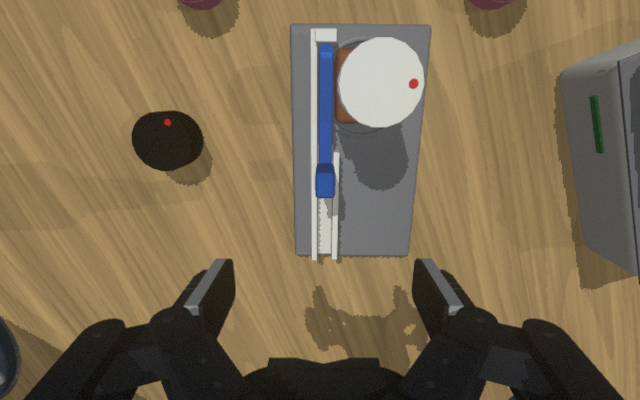

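The lock stayed home, with the grip at (325,180). The cap top is at (382,82), about world (0.6034, 0.1070). Next I'll move over it and descend.

```bash
python3 -m creep '{"claw":[8.5,8.5,8.5,8.5,8.5],"dp":[[3,1.2,0],[6,2.4,0],[9,3.6,0],[9,3.6,0],[9,3.6,0]],"roll":[0,0,0,0,0]}'
python3 - <<'E'
from h import *
print(delta([.6034,.1070,.093]))
E
```

```text
t: 8.0
tcp_pos: [0.6037, 0.1078, 0.1925]
tool_rot: [0.817, 0.577, -0.001, -0.0]
force: [0.5, -0.4, -0.3]
finger_gap: 0.997
[-0.07  0.01  9.95]
```

```bash
python3 -m creep '{"claw":[8.5,8.5,8.5,8.5,8.5,8.5,8.5],"dp":[[0,0,2.5],[0,0,5],[0,0,7],[0,0,9],[0,0,9.9],[0,0,9.9],[0,0,9.9]],"roll":[0,0,0,0,0,0,0]}'
python3 - <<'E'
from h import *
print(delta([.6034,.1070,.093])); snap('wrist','w5');snap('scene','s5')
cv2.imwrite('pics/c5.png',cv2.resize(cv2.imread('pics/s5.png')[170:290,260:380],None,fx=5,fy=5,interpolation=2))
E
```

```text
t: 8.7
tcp_pos: [0.6042, 0.1068, 0.0948]
tool_rot: [0.817, 0.576, 0.0, 0.0]
force: [0.4, -0.4, 0.9]
finger_gap: 0.997
[-0.01 -0.08  0.18]
```

View pics/c5.png

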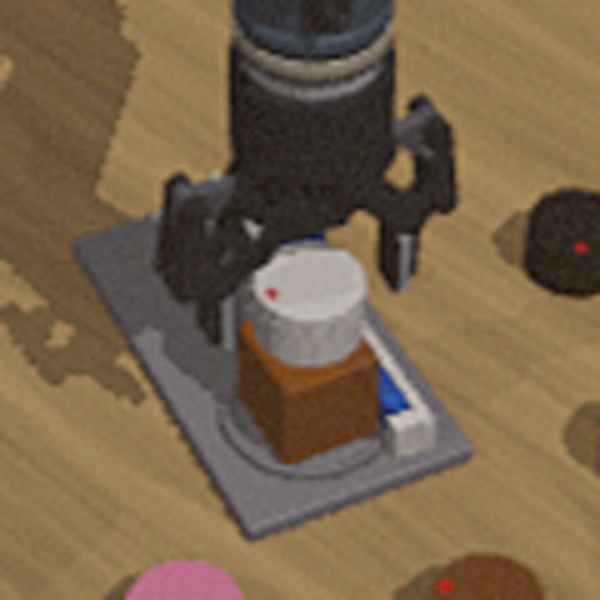

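View pics/w5.png

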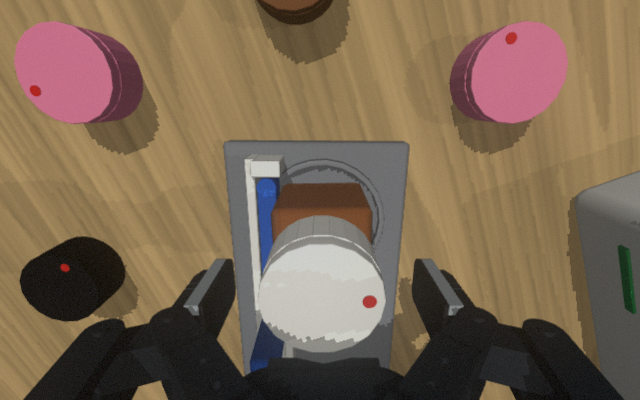

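The cap top at (322,288) is centred between the pads. Closing on it.

```bash
python3 -m creep '{"claw":[6,5.5,5,4.5,4,4,4],"dp":[[0,0,0.1],[0,0,0.1],[0,0,0.1],[0,0,0.1],[0,0,0.1],[0,0,0.1],[0,0,0.1]],"roll":[0,0,0,0,0,0,0]}' 60
python3 -m creep '{"claw":[4,4,4],"dp":[[0,0,0],[0,0,0],[0,0,0]],"roll":[0,0,0]}' 60
```

```text
t: 9.5
tcp_pos: [0.6039, 0.1075, 0.0941]
tool_rot: [0.817, 0.577, 0.0, -0.0]
force: [-2.0, 0.4, 5.8]
finger_gap: 0.616
t: 9.8
tcp_pos: [0.6039, 0.1075, 0.0941]
tool_rot: [0.817, 0.577, 0.0, -0.0]
force: [-1.8, 0.1, 5.4]
finger_gap: 0.62
```

```bash
python3 -m creep '{"claw":[4,4,4,4,4,4,4,4,4],"dp":[[0,0,0],[0,0,-0.02],[0,0,-0.04],[0,0,-0.06],[0,0,-0.08],[0,0,-0.1],[0,0,-0.12],[0,0,-0.12],[0,0,-0.12]],"roll":[-0.1,-0.2,-0.3,-0.4,-0.5,-0.6,-0.7,-0.7,-0.7]}' 60
python3 - <<'E'
from h import *
print(manip.sense()['ft_torque'],manip.sense()['q']); snap('top','t6'); snap('wrist','w6')
cv2.imwrite('pics/c6.png',cv2.resize(cv2.imread('pics/t6.png')[145:230,225:365],None,fx=5,fy=5,interpolation=2))
E
```

```text
t: 10.7
tcp_pos: [0.6049, 0.1073, 0.0952]
tool_rot: [0.571, 0.821, 0.001, 0.001]
force: [0.8, -1.2, 4.3]
finger_gap: 0.619
[ 0.03571535 -0.1182122   0.13886044] [-6.10703698e-03  7.15733181e-01  1.57928462e+00 -2.50157092e-04
  8.44221659e-01 -3.62361942e-01]
```

View pics/w6.png

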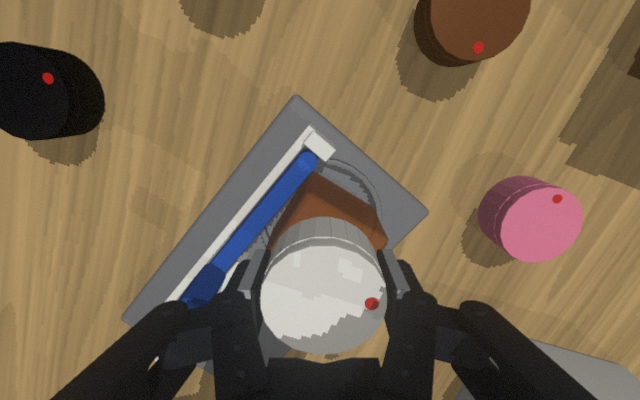

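The dot is still at (371,303) in the gripper, so the cap is turning with the hand while the lock bar holds the jar. Continuing to 1.35 rad.

```bash
python3 -m creep '{"claw":[4,4,4,4,4,4,4,4,4],"dp":[[0,0,-0.02],[0,0,-0.04],[0,0,-0.06],[0,0,-0.08],[0,0,-0.1],[0,0,-0.1],[0,0,-0.1],[0,0,-0.1],[0,0,-0.1]],"roll":[-0.1,-0.2,-0.3,-0.4,-0.5,-0.6,-0.65,-0.65,-0.65]}' 60
python3 - <<'E'
from h import *
print(manip.sense()['ft_torque'],manip.sense()['q']); snap('wrist','w7')
E
```

```text
t: 11.7
tcp_pos: [0.6051, 0.1073, 0.0967]
tool_rot: [0.278, 0.96, 0.0, 0.001]
force: [-0.5, 0.3, 7.5]
finger_gap: 0.612
[0.04480036 0.01373465 0.01615841] [-6.13244159e-03  7.13602276e-01  1.57849004e+00  4.72856145e-05
  8.46650713e-01 -1.01256103e+00]
```

View pics/w7.png

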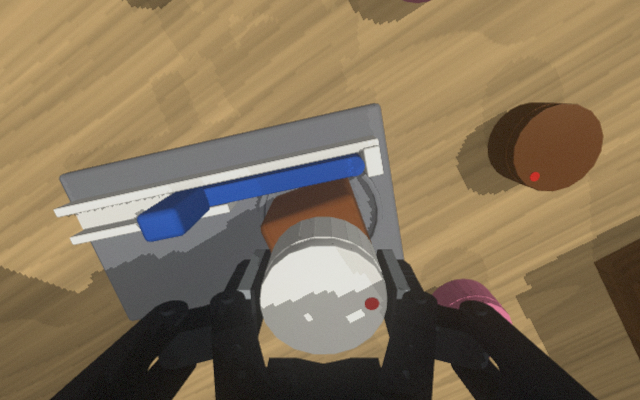

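The torque about z has dropped to about 0, and the 7.5 N up is the seal spring, so the thread has let go. I'll lift slowly.

```bash
python3 -m creep '{"claw":[4,4,4,4,4,4],"dp":[[0,0,-0.15],[0,0,-0.3],[0,0,-0.5],[0,0,-0.7],[0,0,-0.8],[0,0,-0.8]],"roll":[0,0,0,0,0,0]}' 60
python3 - <<'E'
from h import *
print(manip.sense()['force'],manip.sense()['ft_torque']); snap('scene','s8')
cv2.imwrite('pics/c8.png',cv2.resize(cv2.imread('pics/s8.png')[170:290,260:380],None,fx=5,fy=5,interpolation=2))
E
```

```text
t: 12.35
tcp_pos: [0.6036, 0.1073, 0.1031]
tool_rot: [0.278, 0.961, -0.0, -0.001]
force: [-0.5, -0.1, -1.2]
finger_gap: 0.617
[-0.51445055 -0.08387416 -1.15463402] [-0.04434476 -0.00692059 -0.00786536]
```

View pics/c8.png

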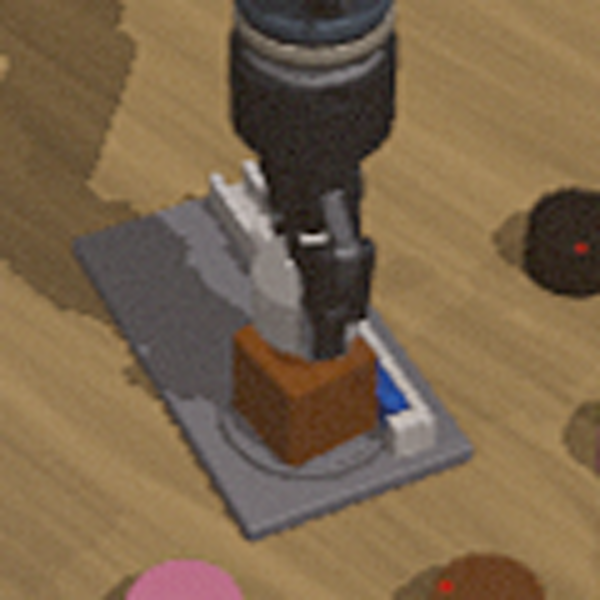

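The jar stays in its well and only the cap's weight is on the hand. Now the rest of the lift.

```bash
python3 -m creep '{"claw":[4,4,4,4,4,4,4,4,4,4,4,4],"dp":[[0,0,-0.4],[0,0,-0.9],[0,0,-1.4],[0,0,-1.9],[0,0,-2.4],[0,0,-2.9],[0,0,-3.4],[0,0,-3.9],[0,0,-4.3],[0,0,-4.5],[0,0,-4.5],[0,0,-4.5]],"roll":[0,0,0,0,0,0,0,0,0,0,0,0]}' 60
python3 -m creep '{"claw":[4,4,4,4],"dp":[[0,0,0],[0,0,0],[0,0,0],[0,0,0]],"roll":[0,0,0,0]}' 60
python3 - <<'E'
from h import *
print(manip.sense()['force'],manip.sense()['qd'].round(4)); s=snap('scene','s9'); w=snap('wrist','w9'); snap('top','t9')
cv2.imwrite('pics/c9.png',cv2.resize(cv2.imread('pics/s9.png')[160:290,255:385],None,fx=4.6,fy=4.6,interpolation=2))
# red seal + cap positions in scene
H,S,V=cv2.split(cv2.cvtColor(s['image'],cv2.COLOR_RGB2HSV))
red=((H<6)|(H>174))&(S>150)&(V>80); n,l,st,ce=cv2.connectedComponentsWithStats(red.astype(np.uint8))
for i in range(1,n):
    if 290<ce[i][0]<350 and 200<ce[i][1]<270: print(st[i],ce[i],ray(s,*ce[i],.106))
E
```

```text
t: 13.6
tcp_pos: [0.6039, 0.1073, 0.1484]
tool_rot: [0.278, 0.961, -0.0, -0.0]
force: [0.5, -0.7, -0.2]
finger_gap: 0.615
t: 14.0
tcp_pos: [0.604, 0.1072, 0.1484]
tool_rot: [0.278, 0.961, -0.0, -0.0]
force: [0.6, 0.0, -0.5]
finger_gap: 0.613
[ 0.58537408  0.02007226 -0.47260108] [-0.0012 -0.0022 -0.0009 -0.0009 -0.0014  0.0007]
[315 227  12   6  35] [320.28571429 229.42857143] [0.61257699 0.11332648 0.106     ]
```

View pics/c9.png

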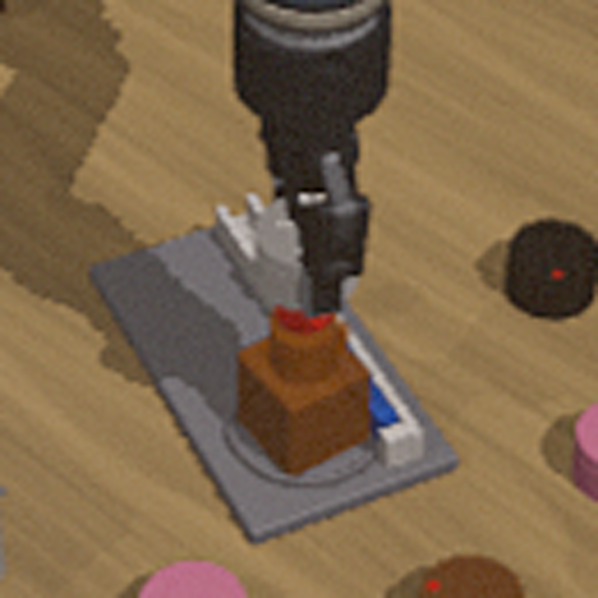

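View pics/w9.png

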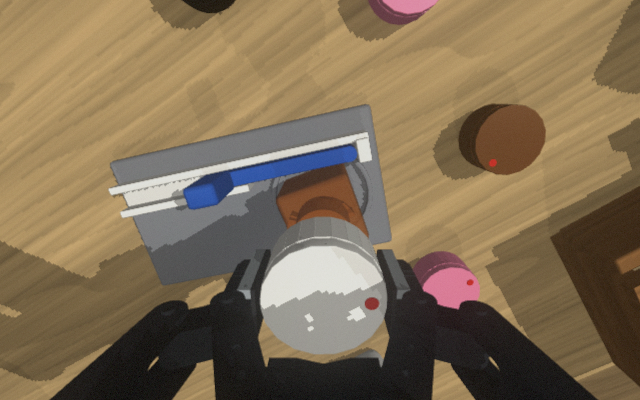

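The cap is off and the red seal shows at scene crop (303,318). The jar is still seated and the lock bar is beside it. I'll check the centring, gap and lock travel with numbers.

```bash
python3 - <<'E'
from h import *
def W(s):
    z=s['z_map'].astype(float);uu,vv=np.meshgrid(np.arange(640),np.arange(400)); d=np.stack([(uu-s['cx'])/f(s)*z,(vv-s['cy'])/f(s)*z,z],-1)
    return (d-s['t'])@s['R'],uu,vv
w=load('w9');P,uu,vv=W(w);H,S,V=cv2.split(cv2.cvtColor(w['image'],cv2.COLOR_RGB2HSV))
G=P[(H>105)&(H<130)&(S>150)&(P[...,2]>.073)&(P[...,2]<.08)]; 
print('grip',(G.max(0)+G.min(0))/2, cv2.minAreaRect(G[:,:2].astype(np.float32)*1000))
near=np.hypot(P[...,0]-.604,P[...,1]-.107)<.05
m=(near&(S<70)&(P[...,2]>.155)&(P[...,2]<.17)&(vv>230)); c=P[m]; print('cap top z',np.percentile(c[:,2],[5,50,95]), 'mid',(c.max(0)+c.min(0))/2,c.max(0)-c.min(0))
A=np.c_[c[:,:2]-c[:,:2].mean(0),np.ones(len(c))]; print('tilt deg',np.degrees(np.linalg.lstsq(A,c[:,2],rcond=None)[0][:2]))
s=load('s9');P,uu,vv=W(s);H,S,V=cv2.split(cv2.cvtColor(s['image'],cv2.COLOR_RGB2HSV))
near=np.hypot(P[...,0]-.604,P[...,1]-.107)<.06
am=near&(H>4)&(H<16)&(S>150)
for lo,hi in((.03,.064),(.066,.071),(.075,.098)):
    q=P[am&(P[...,2]>lo)&(P[...,2]<hi)]; print(lo,len(q),q.max(0),q.min(0))
# neck: fit circle r=18.5mm to visible wall
from scipy.optimize import least_squares
q=P[am&(P[...,2]>.077)&(P[...,2]<.093)]; r=least_squares(lambda c:np.hypot(q[:,0]-c[0],q[:,1]-c[1])-.0185,[.604,.107],loss='soft_l1',f_scale=.001); print('neck',r.x)
q=P[near&(S<70)&(V>90)&(P[...,2]>.135)&(P[...,2]<.156)]; r=least_squares(lambda c:np.hypot(q[:,0]-c[0],q[:,1]-c[1])-.027,[.604,.107],loss='soft_l1',f_scale=.001); print('cap',len(q),r.x)
E
```

```text
grip [0.54468046 0.04847727 0.07524249] ((544.4733276367188, 48.479766845703125), (21.220293045043945, 15.081077575683594), 70.02687072753906)
cap top z [0.15862788 0.16208917 0.16573873] mid [0.60394194 0.1107608  0.16250326] [0.05542226 0.06762244 0.01499189]
tilt deg [ 0.97794482 -0.74354674]
0.03 227 [0.63791153 0.13958107 0.06391711] [0.58480526 0.0832515  0.030043  ]
0.066 132 [0.63753968 0.13871644 0.07098976] [0.58619279 0.08083192 0.0660046 ]
0.075 145 [0.62914708 0.13057968 0.09793989] [0.58810098 0.09320605 0.07613872]
neck [0.60634246 0.10733013]
cap 78 [0.60524634 0.10851968]
```

```bash
python3 - <<'E'
from h import *
print(workorder.sign_off())
E
```

```text
the job is handed in; nothing more can be done
None
```

The job is done and handed in at about 14 s of the 48 s allowed. I slid the blue lock home, unscrewed the white cap 1.35 rad counter-clockwise and lifted it straight off. The gripper is still holding it above the jar.

**Last checks before hand-in:**
- **Lock:** it stopped moving against its end stop at about 22 N of push. Its measured position was the same within about 0.5 mm before and after unscrewing.
- **Thread:** after the turn, the torque about the tool's axis was near zero and the seal pushed up with about 7.5 N. Once the cap was lifted, only its weight remained on the hand, and the jar stayed in its well.
- **Cap:** its top is at about 0.162 m, which leaves about 25 mm of clear air over the red seal. It is centred on the neck within about 2 mm, and the arm is still.

**Checks that disagreed:** a plane fit to the cap top suggested about 1° of tilt, but the depth readings were noisy and the tool itself is level. One depth-based figure for the cap's centre was 3–4 mm off in y, probably because it included points on the cap's side. The circle fits to cap and neck agree within 2 mm.

I did not touch the look-alike caps or the other objects, but I did not re-measure where they stand.

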